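Brush scrap off a lens assembly fixture into a flap carton

ROBOT

A 6-joint arm with a two-finger parallel gripper is mounted at the origin on the work surface. World frame = base frame: x ahead of the robot, y to its left, z up, the work surface at z = 0. Lengths are in m, angles in rad, forces in N, time in s.
With the tool pointing down it reaches from about 0.4 to 0.925 m from the base axis. Payload 12.5 kg.
Tool frame: the origin (TCP) lies on the centre line of the jaws, within the pads' length; the fingertips stand 22 mm ahead of it and the grasp point (between the pads) lies 3 mm ahead of it; z points along the fingers, x is the direction in which the jaws open and shut, and the axes are right-handed (so a half turn about z gives the same grasp; the last joint's range is limited). The gripper opens to 95 mm and grips with 3 to 60 N. Pads are 20 mm wide; open, the fingers measure 119 mm over their backs; the gripper's body (75 mm by 180 mm) begins 59 mm behind the grasp point.
Start: joints at [1.095, 0.491, 1.559, -0, 1.092, -0.106], TCP at [0.226, 0.583, 0.237] pointing down, gripper open.
Joint ranges: [-3.1, 3.1], [-0.84, 2.19], [0.05, 2.79], [-1.13, 4.28], [0.06, 2.93], [-2.69, 2.69]. Speed limits (rad/s): [2.22, 2.22, 2.79, 3.14, 3.14, 3.14].

INTERFACE

Orientations are given as a unit quaternion [x, y, z, w].
In Python, from rig import bot, viewer gives the robot as it stands.
- The arm moves only by the shell command python3 -m inch 'ROWS' [FORCE]. ROWS is a JSON object of lists of equal length, an entry for each row: "hand": the opening in per cent of the stroke, from 0 (shut) to 100 (fully open); "delta_pos": the shift along the tool's x, y, z in cm, a list of three; "yaw": the turn about the tool's z in rad. A call has exactly 5 rows; each row shifts and turns the commanded pose from where the row before left it, along the tool's axes as they then stand; what a row does not reach is not made up. A row lasts 1/10 s, in which the tool goes at most 50 mm and 8.59 degrees, less where a joint would pass 70% of its speed; a pose out of reach is approached as far as the arm can. A call is refused whole if a number of a shift passes 5 or a number of a turn 0.15, either way. A call with a gripper value outside its range is refused whole. The fingers move at their own pace and stop on an object; FORCE is the grip in N (left out, the last holds). Time passes only in rows, so rows that do not move let the fingers close, or fill a call up. It gives the time, the measured TCP pose, the force and the opening at its end, in the units of the state.
- bot.state(): the state, without advancing time (a new reading comes with each control period).
- viewer.camera(name): name is "scene" or "top" or "wrist"; returns a dict with "frame" (384x512x3 uint8, red, green, blue), "vfov" (degrees; the focal length in pixels is half the picture's height over the tangent of half this angle, whatever the lens; pixels are square), "cx", "cy" (the principal point, pixels), "dist" ([k1, k2, p1, p2, k3] as OpenCV has them; the pictures are not rectified), "cam_to_world" (4x4, takes a point from camera to world coordinates); the wrist camera has in their place "mount" (4x4, takes a point from camera to tool coordinates, whose origin is the TCP and whose axes are the tool frame's). Camera axes: x right, y up, looking along -z (the intrinsics and any distortion apply to the point x, -y, -z); pixel columns grow to the right and rows downward; lengths in m; the calibration is good to about 2 mm. A picture is of the moment at which its call begins: read the wrist's pose just before it. There is no depth.
- bot.sign_off(): hands the job in, once; it reports no verdict.
The state is a dict: "clock": time; "joint_positions": joint angles; "qvel": joint speeds; "tau": joint torques, N m; "tool_pos": TCP position; "ee_rot": TCP orientation; "force": force on the tool from outside, world axes, zero at the start; "ft_torque": the same for the moment, N m; "width": finger opening in m.
Only numpy, scipy, OpenCV 4.12 (cv2) and the standard library are available. Lean on these libraries where they do the work, as an engineer would, in place of code of your own. Each camera call takes 0.05 s, during which the arm holds its last target. There are 200 camera calls.

TASK

The fixture bed is littered with four aluminium offcuts. Swing the scrap carton's flap back past upright so that it stays open, then take the block brush and sweep all four offcuts off the bed's open end into the carton, never touching them with the gripper. Finally stand the brush back on its bristles on the bench top and let go; do not disturb the lens barrel in its nest or the other things on the bench.

Things in the scene. Friction and masses are not known exactly. Their poses are not given: they have to be found in the camera images.
- bed: Fixture bed, fixed: grey block, flat dark steel top 60 mm above the bench, 160 mm wide (its x). Origin at bench level. The top runs along its y from +122 mm to the open end at -127 mm; sweep towards -y. Side rails 18 mm high line both sides, 144 mm apart inside. A brass cup (nest), 52 mm wide and 12 mm high, stands on the top at its (0, +92) mm.
- bed_clear (a point): Middle of the strip of the bed's top, 52 mm long in the bed's y (+14 to +66 mm), that is free of scrap at the start: room to set the brush down between nest and scrap. On the top surface, axes as the bed's.
- bed_lip (a point): Middle of the upper edge of the bed's open end, 60 mm above the bench; axes as the bed's. The carton stands below it, its near wall 10 mm back under this edge.
- carton: Low cardboard scrap carton, fixed against the bed's open end, axes parallel to the bed's; 180 mm (x) by 140 mm (y), 48 mm high, walls 4 mm. Origin: centre of its underside. The bed is at its +y side; the flap is hinged on its -y rim. From the bed's lip to the far wall the mouth is 122 mm long.
- carton_hinge (a point): Middle of the flap's hinge line, on the carton's -y rim, 48 mm above the bench; the hinge runs along the carton's x.
- flap (a joint): Flap angle in rad: 0 flat over the carton, reaching from the hinge towards the bed; 1.57 upright; 2.4 the stop, leaning away from the bed. Cardboard 168 mm wide, 112 mm long, 4 mm thick; starts half raised (0.75 to 1.15). The stiff crease stays where it is left; under 1 N pushes it from its bed side.
- brush: Block brush standing on its stiff bristles, 130 to 210 g. Origin: centre of the bristles' underside; long axis x. Rigid bristle pack 126 x 30 mm, 28 mm tall; on it a wooden block 126 x 36 x 16 mm; on that an upright grip rib, 80 mm long (x), 22 mm thick (y), 44 to 89 mm above the underside, to be gripped across its thickness from above.
- scrap_block: aluminium offcut, one of four pieces of scrap lying loose on the bed, 13 to 24 g, does not roll; origin: centre of its underside. 22 x 16 x 19 mm block with a stub on top.
- scrap_ell: aluminium offcut, one of four pieces of scrap lying loose on the bed, 13 to 24 g, does not roll; origin: centre of its underside. L-shaped, 24 x 22 x 16 mm.
- scrap_tee: aluminium offcut, one of four pieces of scrap lying loose on the bed, 13 to 24 g, does not roll; origin: centre of its underside. T-shaped, 24 x 22 x 18 mm.
- scrap_wedge: aluminium offcut, one of four pieces of scrap lying loose on the bed, 13 to 24 g, does not roll; origin: centre of its underside. 20 x 20 mm, 18 mm high, stepped.
- barrel_nest: Good lens barrel, black with a metal band, 38 mm diameter, 40 mm tall, standing loose in the bed's nest, its top 103 mm above the bench. Origin: centre of its underside. Leave alone.
- barrel_a: Lens barrel as above, standing on the bench beyond the brush. Leave alone.
- barrel_b: Lens barrel as above, standing at the back. Leave alone.
- barrel_c: Lens barrel as above, standing at the back. Leave alone.
- bottle: White dispenser bottle, 64 mm diameter, 150 mm tall, at the back; origin: centre of its underside. Leave alone.
- screwdriver: Yellow-handled screwdriver lying on the left of the bench. Leave alone.
Things that resemble listed ones, but are neither listed nor needed, are in the scene too. There is more than one size of the brush; the job needs the middle-sized.

How it is judged:
By the outcome, as a careful person would: the job done as asked, in the order asked, and still so for the second after the job is handed in, with the robot touching nothing.
It also fails if it takes over 64 s, if anything falls off the work surface, if the arm or the gripper's body presses on something with over 40 N, if the wrist force passes 120 N, or if a joint passes its speed limit or range.

## Working session

There is one attempt and no reset: what is moved stays moved. The work goes in short steps, Python scripts to look and compute and a shell command to move; the robot and the scene stay as the last step left them, time stands still between calls to the robot, and variables do not carry over. Pictures are saved under pics/ and viewed, about 8 in all and at most 12, crops included, and the job is handed in when it is done.

```bash
mkdir -p pics; ls; cat > h.py <<'E'
import numpy as np, cv2
from rig import bot, viewer
from scipy.spatial.transform import Rotation as R
def T():
    s=bot.state(); M=np.eye(4); M[:3,:3]=R.from_quat(s['ee_rot']).as_matrix(); M[:3,3]=s['tool_pos']; return M
def cam(n):
    t=T(); c=viewer.camera(n); c['M']=t@np.array(c['mount']) if n=='wrist' else np.array(c['cam_to_world'])
    f=192/np.tan(np.radians(c['vfov'])/2); c['K']=np.array([[f,0,c['cx']],[0,f,c['cy']],[0,0,1]]); c['D']=np.array(c['dist'],float); return c
def ray(c,uv,z):
    p=cv2.undistortPoints(np.array(uv,float).reshape(-1,1,2),c['K'],c['D'])[:,0]
    d=np.c_[p[:,0],-p[:,1],-np.ones(len(p))]@c['M'][:3,:3].T; o=c['M'][:3,3]
    return o+d*((z-o[2])/d[:,2])[:,None]
def proj(c,P):
    q=(np.atleast_2d(P)-c['M'][:3,3])@c['M'][:3,:3]
    return cv2.projectPoints(q*[1,-1,-1],np.zeros(3),np.zeros(3),c['K'],c['D'])[0][:,0]
def save(c,n,s=1.5): cv2.imwrite('pics/'+n,cv2.resize(c['frame'][:,:,::-1],None,fx=s,fy=s))
E
python3 - <<'E'
from h import *
import pickle
for n in('scene','top'):
    c=cam(n); save(c,n+'1.png'); pickle.dump(c,open(n+'.pkl','wb')); print(n,c['M'].round(3).tolist(),c['vfov'],c['dist'])
s=bot.state(); print({k:np.round(v,3).tolist() for k,v in s.items()})
E
```

```text
pics
scene [[0.736, -0.543, 0.404, 0.954], [0.677, 0.597, -0.431, -0.274], [-0.008, 0.591, 0.807, 0.813], [0.0, 0.0, 0.0, 1.0]] 54.11731717902472 [-0.04558488  0.          0.          0.          0.        ]
top [[0.002, 0.994, -0.113, 0.477], [-1.0, 0.002, -0.002, 0.126], [-0.001, 0.113, 0.994, 0.96], [0.0, 0.0, 0.0, 1.0]] 52.69608918257752 [-0.08105809  0.          0.          0.          0.        ]
{'clock': 0.1, 'joint_positions': [1.095, 0.492, 1.559, 0.0, 1.092, -0.106], 'qvel': [-0.001, -0.001, -0.002, 0.001, -0.004, -0.002], 'tau': [0.002, -61.362, -25.86, 0.069, 0.047, -0.0], 'tool_pos': [0.226, 0.583, 0.236], 'ee_rot': [0.825, 0.565, -0.0, 0.0], 'force': [-0.471, 0.407, -0.436], 'ft_torque': [0.041, 0.01, -0.001], 'width': 0.095}
```

View pics/top1.png

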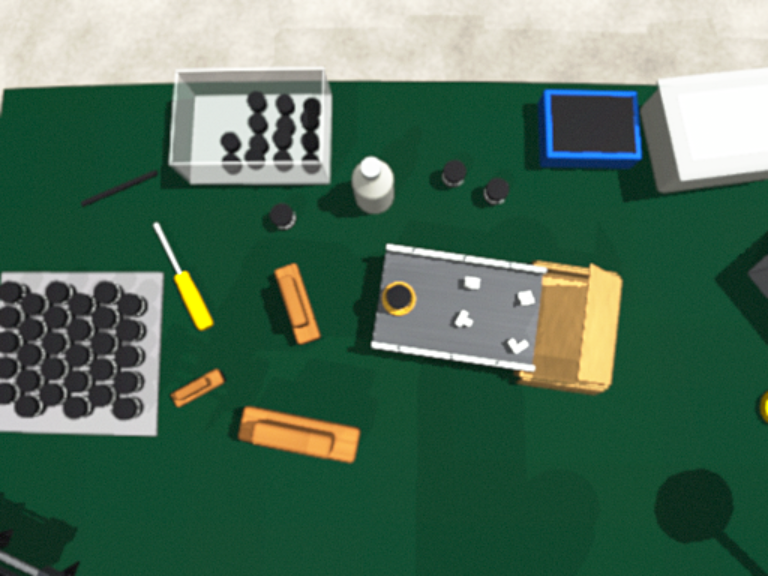

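View pics/scene1.png

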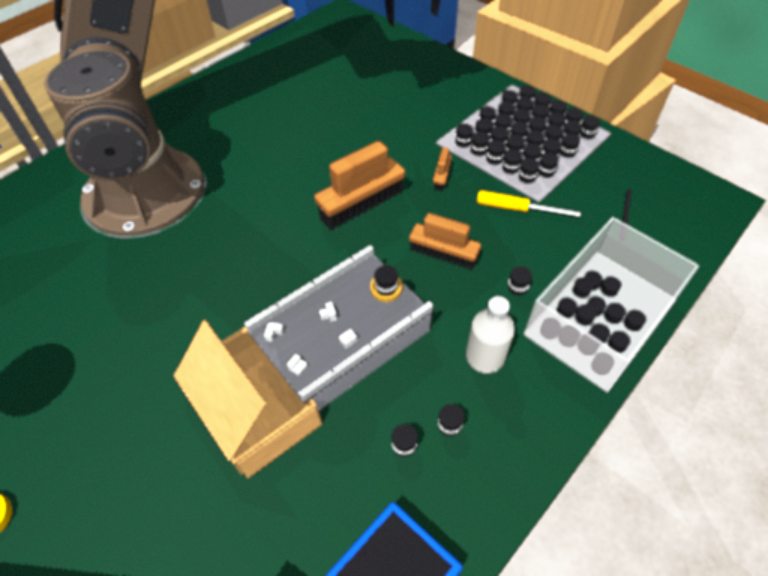

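The top view (display px, 1.5x) shows the middle brush at about (297,303), between the big brush at (298,434) and the small one at (197,387). The bed rails run (386,247)–(546,270) and (372,346)–(534,369), with the open end to the right. The carton is at (570,325), the nest barrel at (399,297), and the scraps at (472,282), (526,297), (463,319) and (516,345). The scene view agrees: the flap is half raised on the carton's far side.

```bash
cat > m.py <<'E'
from h import *
import pickle
c=pickle.load(open('top.pkl','rb')); im=c['frame']; hsv=cv2.cvtColor(im,cv2.COLOR_RGB2HSV)
def comps(m,a=20):
    n,l,st,ce=cv2.connectedComponentsWithStats(m.astype(np.uint8)); return [(l==i,st[i],ce[i]) for i in range(1,n) if st[i,4]>a]
H,S,V=[hsv[...,i].astype(int) for i in range(3)]
yy,xx=np.mgrid[:384,:512]
white=(S<50)&(V>170)&(xx>240)&(xx<370)&(yy>155)&(yy<252)
rails=[]
for m,st,ce in comps(white,15):
    print('white',st,(ce*1.5).round(),ray(c,[ce],.078 if st[2]>40 else .075)[0].round(3))
top=white&(yy<182); bot_=white&(yy>225)
# rails: components touching bands along the lines
for a,b,nm in(((386,247),(546,270),'far'),((372,346),(534,369),'near')):
    a=np.array(a)/1.5;b=np.array(b)/1.5;n=np.array([-(b-a)[1],(b-a)[0]])/np.linalg.norm(b-a)
    d=np.abs((xx-a[0])*n[0]+(yy-a[1])*n[1]); m=white&(d<5)
    pts=np.argwhere(m)[:,::-1]; w=ray(c,pts,.078); ctr=w[:,:2].mean(0); u=np.linalg.svd(w[:,:2]-ctr,full_matrices=0)[2][0]; u*=np.sign(u[1]); t=(w[:,:2]-ctr)@u
    e=np.percentile(t,[.5,99.5]); print(nm,'ctr',ctr.round(4),'dir',u.round(3),'ang',np.degrees(np.arctan2(u[1],u[0])).round(2),'ends',(ctr+u*e[0]).round(3),(ctr+u*e[1]).round(3)); rails.append((ctr,u,e))
org=(H<17)&(S>120)&(V>90)
for m,st,ce in comps(org,100):
    if st[0]>270: continue
    cnt=max(cv2.findContours(m.astype(np.uint8),0,2)[0],key=cv2.contourArea)
    w=ray(c,cnt[:,0],.044)[:,:2]; r=cv2.minAreaRect((w*1000).astype(np.float32)); print('wood',(ce*1.5).round(),np.round(r[0],1),np.round(r[1],1),r[2], cv2.boxPoints(r).round(0).tolist())
E
python3 m.py
```

```text
white [258 163 107  19 451] [465. 258.] [0.637 0.019 0.078]
white [310 184  11   9  82] [472. 282.] [0.601 0.007 0.075]
white [345 193  12  11  97] [526. 297.] [ 0.577 -0.075  0.075]
white [304 206  12  12  93] [463. 319.] [0.544 0.021 0.075]
white [339 225  14  11  95] [518. 345.] [ 0.504 -0.061  0.075]
white [248 227 109  21 484] [453. 356.] [0.487 0.038 0.078]
far ctr [0.6373 0.0186] dir [0.146 0.989] ang 81.61 ends [ 0.619 -0.105] [0.655 0.138]
near ctr [0.4873 0.0375] dir [0.146 0.989] ang 81.62 ends [ 0.469 -0.084] [0.505 0.16 ]
wood [297. 303.] [569.9 282. ] [126.3  38. ] 18.75140380859375 [[504.0, 280.0], [516.0, 244.0], [636.0, 284.0], [624.0, 320.0]]
wood [197. 387.] [436.6 437.7] [25.5 86.2] 29.283302307128906 [[404.0, 469.0], [447.0, 394.0], [469.0, 406.0], [427.0, 482.0]]
wood [295. 433.] [366.  276.2] [185.4  56.1] 79.93125915527344 [[322.0, 190.0], [377.0, 180.0], [410.0, 363.0], [355.0, 372.0]]
```

```bash
python3 -m inch '{"hand":[0,0,0,0,0],"delta_pos":[[0,0,0],[0,0,0],[-3.22,2.07,0],[-3.22,2.07,0],[-3.22,2.07,0]],"yaw":[-0.111,-0.111,0,0,0]}' 20
for i in 1 2 3; do python3 -m inch '{"hand":[0,0,0,0,0],"delta_pos":[[-3.22,2.07,0],[-3.22,2.07,0],[-3.22,2.07,0],[-3.22,2.07,0],[-3.22,2.07,0]],"yaw":[0,0,0,0,0]}'; done
python3 -m inch '{"hand":[0,0,0,0,0],"delta_pos":[[-3.22,2.07,0],[-3.22,2.07,0],[0,0,0],[0,0,0],[0,0,0]],"yaw":[0,0,0,0,0]}'
cat >> h.py <<'E'
O=np.array([.5627,.0306]); YB=np.array([.146,.989]); XB=np.array([.989,-.146])
def bed(p): d=np.atleast_2d(p)[:,:2]-O; return np.c_[d@XB,d@YB].round(4)
def wpt(x,y,z): return np.r_[O+x*XB+y*YB,z]
def where():
    t=T(); return bed(t[:3,3])[0],t[2,3].round(4),'toolx deg',np.degrees(np.arctan2(t[1,0],t[0,0])).round(2)
E
python3 - <<'E'
from h import *
import pickle
print(where())
c=pickle.load(open('top.pkl','rb'))
print('nest',bed(ray(c,[[399/1.5,297/1.5]],.103)))
print('flap tips',bed(ray(c,np.array([[590,265],[580,388]])/1.5,.139)),'rim',bed(ray(c,np.array([[620,268],[608,390]])/1.5,.048)))
pts=[wpt(s*.084,-.257+.112*np.cos(a),.048+.112*np.sin(a)) for a in(.75,.95,1.15) for s in(-1,1)]
c=pickle.load(open('scene.pkl','rb')); print((proj(c,pts)*1.5).round())
c=cam('scene');
for p in pts+[wpt(s*.08,y,.06) for s in(-1,1) for y in(-.127,.122)]+[wpt(s*.09,-.257,.048) for s in(-1,1)]:
    cv2.circle(c['frame'],tuple(int(v) for v in proj(c,p)[0]),1,(255,0,0),-1)
save(c,'s2.png')
E
```

```text
clock: 0.6
tool_pos: [0.2732, 0.4768, 0.2362]
ee_rot: [0.757, 0.653, -0.0, 0.0]
force: [0.4, -0.2, -0.3]
width: 0.0604
clock: 1.1
tool_pos: [0.352, 0.3022, 0.2366]
ee_rot: [0.757, 0.653, -0.0, -0.0]
force: [-0.4, -0.4, -0.9]
width: 0.0206
clock: 1.6
tool_pos: [0.4307, 0.1276, 0.2366]
ee_rot: [0.757, 0.653, 0.0, -0.0]
force: [1.0, 0.2, -0.0]
width: 0.0003
clock: 2.1
tool_pos: [0.5094, -0.047, 0.2365]
ee_rot: [0.757, 0.653, -0.0, -0.0]
force: [1.2, 0.2, 0.3]
width: 0.0001
clock: 2.6
tool_pos: [0.54, -0.1144, 0.2364]
ee_rot: [0.757, 0.653, -0.0, -0.0]
force: [-1.2, -0.5, 0.3]
width: 0.0004
(array([-0.0012, -0.1467]), np.float64(0.2364), 'toolx deg', np.float64(81.56))
nest [[-0.0022  0.0899]]
flap tips [[ 0.0804 -0.1761]
 [-0.0962 -0.1818]] rim [[ 0.1028 -0.2538]
 [-0.0929 -0.2556]]
[[206. 321.]
 [267. 404.]
 [193. 322.]
 [254. 407.]
 [179. 325.]
 [239. 412.]]
```

View pics/s2.png

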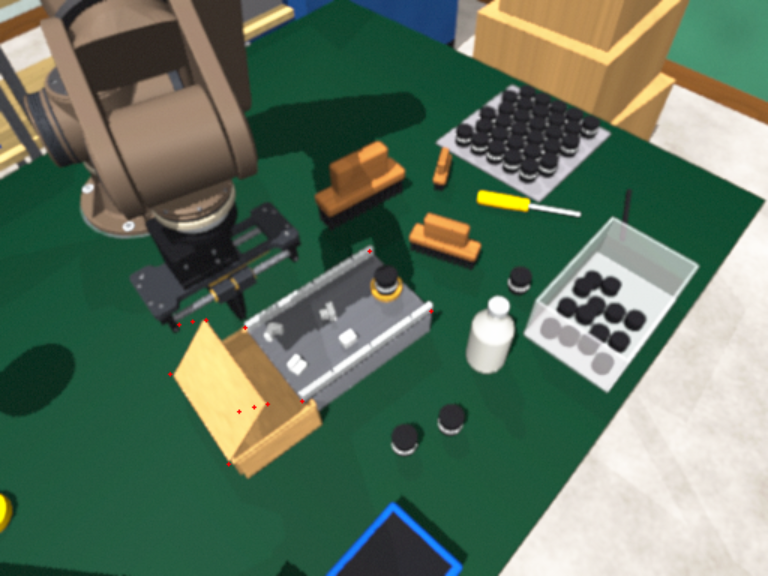

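The predicted lip corners, hinge ends and flap corners fall on the image (flap corners at (206,321) and (267,404)), which puts the flap at about 0.75 rad. I'll lower the closed fingers on its bed side and push.

```bash
python3 -m inch '{"hand":[0,0,0,0,0],"delta_pos":[[0,0,3],[0,0,3],[0,0,3],[0,0,2.1],[0,0,0]],"yaw":[0,0,0,0,0]}'
for i in 1 2; do python3 -m inch '{"hand":[0,0,0,0,0],"delta_pos":[[-1.3,0,0],[-1.3,0,0],[-1.3,0,0],[-1.3,0,0],[-1.3,0,0]],"yaw":[0,0,0,0,0]}'; done
python3 -m inch '{"hand":[0,0,0,0,0],"delta_pos":[[-0.6,0,0],[0,0,0],[0,0,0],[2,0,0],[2,0,0]],"yaw":[0,0,0,0,0]}'
python3 -m inch '{"hand":[0,0,0,0,0],"delta_pos":[[0,0,-3],[0,0,-4],[0,0,-4],[0,0,0],[0,0,0]],"yaw":[0,0,0,0,0]}'
python3 - <<'E'
from h import *
print(where())
c=cam('top')
for y in(2.0,2.2,2.4): print(y,(proj(c,[wpt(s*.084,-.257+.112*np.cos(y),.048+.112*np.sin(y)) for s in(-1,1)])*1.5).round().tolist())
save(c,'t3.png')
E
```

```text
clock: 3.15
tool_pos: [0.5393, -0.1138, 0.1236]
ee_rot: [0.757, 0.653, -0.001, -0.002]
force: [-0.3, 0.5, 1.0]
width: 0.0004
clock: 3.65
tool_pos: [0.5309, -0.181, 0.1265]
ee_rot: [0.758, 0.653, 0.0, 0.001]
force: [0.2, 1.1, 0.7]
width: 0.0004
clock: 4.15
tool_pos: [0.5211, -0.2447, 0.1254]
ee_rot: [0.757, 0.653, -0.0, -0.0]
force: [-0.2, 1.5, -0.4]
width: 0.0007
clock: 4.65
tool_pos: [0.5264, -0.2094, 0.1256]
ee_rot: [0.758, 0.653, 0.0, -0.0]
force: [-0.1, 1.4, -0.2]
width: 0.0005
clock: 5.15
tool_pos: [0.5265, -0.2096, 0.2361]
ee_rot: [0.757, 0.653, 0.0, 0.001]
force: [-0.2, 0.1, -0.2]
width: 0.0005
(array([-0.0008, -0.2429]), np.float64(0.2361), 'toolx deg', np.float64(81.57))
2.0 [[668.0, 392.0], [679.0, 275.0]]
2.2 [[677.0, 393.0], [688.0, 278.0]]
2.4 [[683.0, 394.0], [694.0, 281.0]]
```

View pics/t3.png

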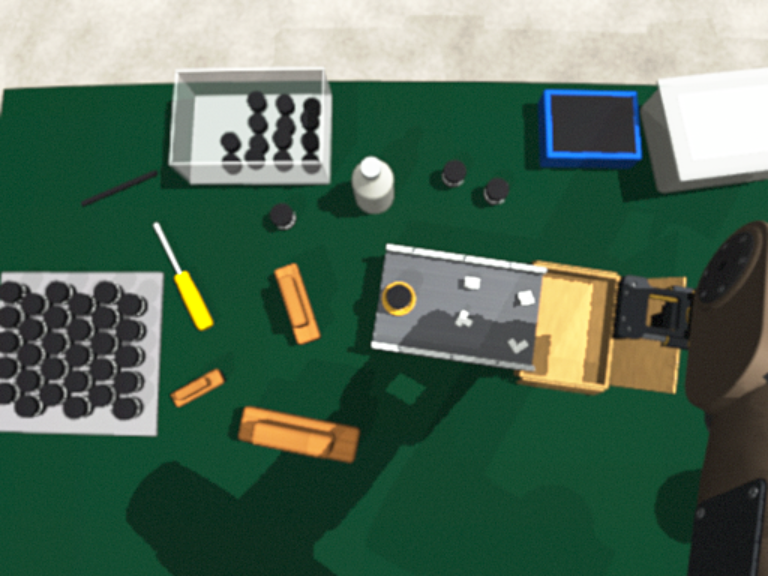

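The flap now leans back, with its tip line at about px (683,278)–(676,391), which is about 2.2 rad. The scraps haven't moved. Next I go over the middle brush.

```bash
for i in 1 2; do python3 -m inch '{"hand":[60,60,60,60,60],"delta_pos":[[4.93,-0.29,0],[4.93,-0.29,0],[4.93,-0.29,0],[4.93,-0.29,0],[4.93,-0.29,0]],"yaw":[0,0,0,0,0]}'; done
python3 -m inch '{"hand":[60,60,60,60,60],"delta_pos":[[0,0,0],[0,0,0],[0,0,0],[0,0,0],[0,0,0]],"yaw":[-0.1186,-0.1186,-0.1186,-0.1186,0]}'
python3 - <<'E'
from h import *
s=bot.state();print(where(),s['tool_pos'])
c=cam('wrist'); save(c,'w4.png')
hsv=cv2.cvtColor(c['frame'],cv2.COLOR_RGB2HSV); m=((hsv[...,0]<17)&(hsv[...,1]>120)&(hsv[...,2]>90)).astype(np.uint8)
for cn in cv2.findContours(m,0,2)[0]:
    if cv2.contourArea(cn)<500: continue
    print(cv2.boundingRect(cn))
    for z in(.044,):
        r=cv2.minAreaRect((ray(c,cn[:,0],z)[:,:2]*1000).astype(np.float32)); print(z,np.round(r[0],1),np.round(r[1],1),r[2])
E
```

```text
clock: 5.7
tool_pos: [0.5477, 0.0379, 0.234]
ee_rot: [0.757, 0.653, -0.001, -0.001]
force: [0.4, -0.8, -0.0]
width: 0.0349
clock: 6.2
tool_pos: [0.5696, 0.2839, 0.2338]
ee_rot: [0.757, 0.653, -0.001, -0.0]
force: [0.9, -1.3, -0.3]
width: 0.0572
clock: 6.7
tool_pos: [0.5698, 0.2818, 0.2338]
ee_rot: [0.582, 0.813, -0.001, -0.001]
force: [-0.2, 0.1, -0.2]
width: 0.0572
(array([-0.0297,  0.2494]), np.float64(0.2338), 'toolx deg', np.float64(108.83)) [0.56976134 0.28176815 0.23378372]
(237, 112, 39, 122)
0.044 [568.9 282.4] [124.6  36.7] 19.183862686157227
(407, 80, 93, 39)
0.044 [436.8 435.2] [24.1 87.9] 29.45142364501953
(334, 0, 88, 37)
0.044 [397.8 337. ] [29.6 77.2] 19.50735092163086
```

View pics/w4.png

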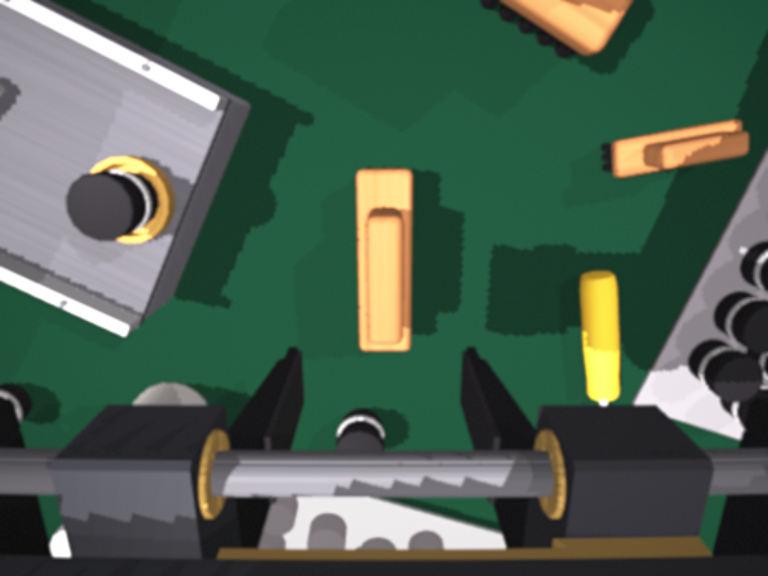

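The brush is centred between the fingers at px (384,260). Wrist and top views agree to 1 mm: (0.569, 0.282), long axis 19°, measured size 125x37 mm. I'll check the bottle's clearance from the gripper body before going down.

```bash
python3 - <<'E'
from h import *
import pickle
c=pickle.load(open('top.pkl','rb'))
t=T()
for n,u,z in(('bottle cap',(370,166),.15),('bottle base low edge',(376,212),0),('barrel_a',(282,214),.04)):
    p=ray(c,[np.array(u)/1.5],z)[0]; print(n,p.round(3),'tool xy',((p-t[:3,3])@t[:3,:3])[:2].round(3))
E
```

```text
bottle cap [0.759 0.162 0.15 ] tool xy [-0.173  0.141]
bottle base low edge [0.73  0.158 0.   ] tool xy [-0.168  0.113]
barrel_a [0.716 0.31  0.04 ] tool xy [-0.02   0.148]
```

```bash
python3 -m inch '{"hand":[60,60,60,60,60],"delta_pos":[[0.05,-0.1,4],[0,0,4],[0,0,4],[0,0,3],[0,0,1]],"yaw":[0,0,0,0,0]}' 40
python3 -m inch '{"hand":[60,0,0,0,0],"delta_pos":[[0,0,0],[0,0,0],[0,0,0],[0,0,0],[0,0,0]],"yaw":[0,0,0,0,0]}' 40
python3 -m inch '{"hand":[0,0,0,0,0],"delta_pos":[[0,0,0],[0,0,-1],[0,0,-3],[0,0,-3],[0,0,0]],"yaw":[0,0,0,0,0]}'
```

```text
clock: 7.25
tool_pos: [0.5677, 0.2813, 0.072]
ee_rot: [0.584, 0.812, -0.002, -0.002]
force: [0.3, -0.3, 0.3]
width: 0.0572
clock: 7.75
tool_pos: [0.5695, 0.2821, 0.0766]
ee_rot: [0.583, 0.813, 0.001, 0.0]
force: [0.4, 0.4, -1.0]
width: 0.0302
clock: 8.25
tool_pos: [0.5707, 0.2825, 0.1501]
ee_rot: [0.583, 0.813, 0.003, 0.002]
force: [0.7, -0.3, -1.7]
width: 0.0215
```

```bash
python3 -m inch '{"hand":[0,0,0,0,0],"delta_pos":[[0,0,-4],[0,0,-4],[0,0,0],[0,0,0],[0,0,0]],"yaw":[0,0.1186,0.1186,0.1186,0.1186]}'
python3 -m inch '{"hand":[0,0,0,0,0],"delta_pos":[[-4,0.6,0],[-4,0.6,0],[-4,0.6,0],[-4,0.6,0],[-4,0.6,0]],"yaw":[0,0,0,0,0]}'
python3 -m inch '{"hand":[0,0,0,0,0],"delta_pos":[[-1.1,0,0],[0,0,0],[0,0,0],[0,0,0],[0,0,0]],"yaw":[0,0,0,0,0]}'
python3 - <<'E'
from h import *
print(where())
c=cam('top'); save(c,'t5.png'); w=cam('wrist'); 
cv2.imwrite('pics/b5.png',np.hstack([c['frame'][140:300,220:440],cv2.resize(w['frame'],(213,160))])[:,:,::-1].repeat(1,0)); cv2.imwrite('pics/b5.png',cv2.resize(cv2.imread('pics/b5.png'),None,fx=1.8,fy=1.8))
E
```

```text
clock: 8.75
tool_pos: [0.5689, 0.2818, 0.2256]
ee_rot: [0.759, 0.651, -0.0, -0.0]
force: [0.2, 0.5, -1.7]
width: 0.0218
clock: 9.25
tool_pos: [0.5689, 0.0781, 0.2253]
ee_rot: [0.757, 0.653, -0.0, -0.0]
force: [1.3, 0.5, -1.6]
width: 0.0218
clock: 9.75
tool_pos: [0.5678, 0.07, 0.2255]
ee_rot: [0.757, 0.654, 0.0, -0.0]
force: [0.7, 0.8, -0.6]
width: 0.0216
(array([-0.0007,  0.0397]), np.float64(0.2255), 'toolx deg', np.float64(81.62))
```

View pics/b5.png

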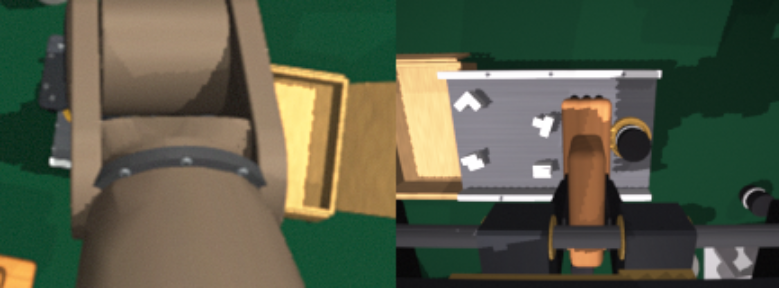

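The brush is held square to the bed, between the nest and the four scraps (wrist view, px (587,150)). Next I lower it into the clear strip.

```bash
python3 -m inch '{"hand":[0,0,0,0,0],"delta_pos":[[-0.1,0,2.5],[0,0,2.5],[0,0,2],[0,0,1.4],[0,0,0]],"yaw":[0,0,0,0,0]}'
python3 -m inch '{"hand":[0,0,0,0,0],"delta_pos":[[0,0,0.1],[0,0,0.1],[0,0,0.1],[0,0,0],[0,0,0]],"yaw":[0,0,0,0,0]}'
python3 -c 'from h import *; print(where())'
```

```text
clock: 10.35
tool_pos: [0.5669, 0.0682, 0.1399]
ee_rot: [0.757, 0.653, -0.001, -0.001]
force: [-1.2, 0.7, -1.1]
width: 0.0218
clock: 10.85
tool_pos: [0.5678, 0.0678, 0.139]
ee_rot: [0.757, 0.653, 0.0, 0.0]
force: [0.5, -0.3, -2.4]
width: 0.0219
(array([-0.0004,  0.0375]), np.float64(0.139), 'toolx deg', np.float64(81.53))
```

```bash
python3 -m inch '{"hand":[0,0,0,0,0],"delta_pos":[[0,0,0.1],[-1,0,0],[-1,0,0],[-1,0,0],[-1,0,0]],"yaw":[0,0,0,0,0]}'
python3 -m inch '{"hand":[0,0,0,0,0],"delta_pos":[[-1,0,0],[-1,0,0],[-1,0,0],[-1,0,0],[-1,0,0]],"yaw":[0,0,0,0,0]}'
python3 -m inch '{"hand":[0,0,0,0,0],"delta_pos":[[-1,0,0],[-1,0,0],[-1,0,0],[-1,0,0],[0,0,0]],"yaw":[0,0,0,0,0]}'
python3 - <<'E'
from h import *
print(where())
c=cam('scene'); w=cam('wrist')
cv2.imwrite('pics/b6.png',np.hstack([cv2.resize(c['frame'][160:340,90:330],(400,300)),cv2.resize(w['frame'],(400,300))])[:,:,::-1])
E
```

```text
clock: 11.35
tool_pos: [0.5616, 0.0271, 0.1376]
ee_rot: [0.758, 0.653, 0.0, -0.0]
force: [-0.0, -0.2, -1.2]
width: 0.0222
clock: 11.85
tool_pos: [0.5543, -0.022, 0.1376]
ee_rot: [0.757, 0.653, 0.0, 0.0]
force: [0.0, -0.2, -1.3]
width: 0.0217
clock: 12.35
tool_pos: [0.5484, -0.062, 0.1376]
ee_rot: [0.758, 0.653, -0.0, 0.0]
force: [-0.5, 0.5, -1.7]
width: 0.0217
(array([-0.0007, -0.0937]), np.float64(0.1376), 'toolx deg', np.float64(81.47))
```

View pics/b6.png

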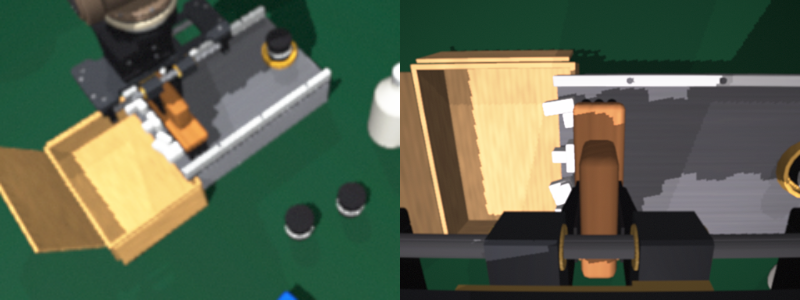

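All four scraps are lined up ahead of the brush at the lip. I'll finish the stroke.

```bash
python3 -m inch '{"hand":[0,0,0,0,0],"delta_pos":[[-1,0,0],[-1,0,0],[-1,0,0],[-1,0,0],[-1,0,0]],"yaw":[0,0,0,0,0]}'
python3 -m inch '{"hand":[0,0,0,0,0],"delta_pos":[[-0.5,0,0],[0,0,0],[0,0,0],[0,0,-3],[0,0,-4]],"yaw":[0,0,0,0,0]}'
python3 -m inch '{"hand":[0,0,0,0,0],"delta_pos":[[0,0,-3],[4,0,0],[4,0,0],[4,0,0],[0,0,0]],"yaw":[0,0,0,0,0]}'
python3 - <<'E'
from h import *
print(where())
c=cam('scene'); w=cam('wrist')
cv2.imwrite('pics/b7.png',np.hstack([cv2.resize(c['frame'][160:340,90:330],(400,300)),cv2.resize(w['frame'],(400,300))])[:,:,::-1])
E
```

```text
clock: 12.95
tool_pos: [0.541, -0.1112, 0.1376]
ee_rot: [0.757, 0.653, -0.0, -0.0]
force: [-0.2, -0.5, -1.5]
width: 0.0215
clock: 13.45
tool_pos: [0.5397, -0.1145, 0.207]
ee_rot: [0.757, 0.653, -0.001, -0.002]
force: [0.9, -0.0, -0.8]
width: 0.0219
clock: 13.95
tool_pos: [0.5581, 0.0076, 0.2377]
ee_rot: [0.756, 0.654, 0.0, -0.0]
force: [-0.5, 0.1, -1.3]
width: 0.0216
(array([-0.0012, -0.0234]), np.float64(0.2377), 'toolx deg', np.float64(81.76))
```

View pics/b7.png

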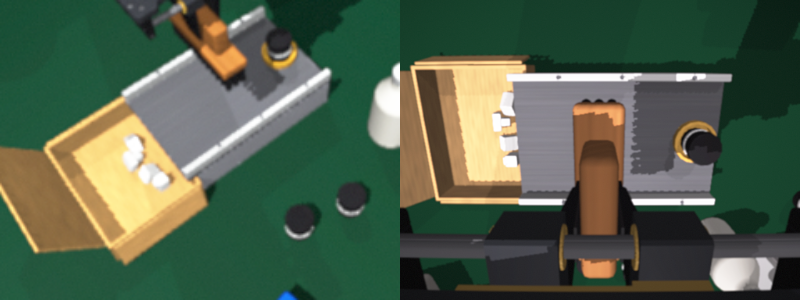

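All four pieces are in the carton and the bed is clear; the barrel is still in its nest. Now I return the brush to its old spot.

```bash
python3 -m inch '{"hand":[0,0,0,0,0],"delta_pos":[[4.55,-0.47,0],[4.55,-0.47,0],[4.55,-0.47,0],[4.55,-0.47,0],[4.55,-0.47,0]],"yaw":[0,0,0,0,0]}'
python3 -m inch '{"hand":[0,0,0,0,0],"delta_pos":[[4.55,-0.47,0],[0,0,0],[0,0,0],[0,0,0],[0,0,0]],"yaw":[0,-0.1186,-0.1186,-0.1186,-0.1186]}'
python3 -m inch '{"hand":[0,0,0,0,0],"delta_pos":[[0,0,4],[0,0,4],[0,0,4],[0,0,2.8],[0,0,0]],"yaw":[0,0,0,0,0]}'
python3 -m inch '{"hand":[0,0,0,0,0],"delta_pos":[[0,0,0.5],[0,0,0],[0,0,0],[0,0,0],[0,0,0]],"yaw":[0,0,0,0,0]}'
python3 -m inch '{"hand":[0,0,0,0,0],"delta_pos":[[0,0,0.1],[0,0,0.1],[0,0,0],[0,0,0],[0,0,0]],"yaw":[0,0,0,0,0]}'
```

```text
clock: 14.55
tool_pos: [0.5685, 0.2327, 0.2377]
ee_rot: [0.758, 0.652, -0.0, 0.0]
force: [0.9, -1.3, -1.0]
width: 0.0217
clock: 15.05
tool_pos: [0.5707, 0.2767, 0.2374]
ee_rot: [0.581, 0.814, -0.0, -0.0]
force: [0.3, -0.2, -0.9]
width: 0.0217
clock: 15.55
tool_pos: [0.5691, 0.2761, 0.086]
ee_rot: [0.583, 0.812, -0.003, -0.002]
force: [-0.1, -1.5, -1.6]
width: 0.0219
clock: 16.05
tool_pos: [0.5706, 0.2778, 0.0855]
ee_rot: [0.583, 0.813, 0.001, 0.0]
force: [-0.7, -0.1, -1.9]
width: 0.0221
clock: 16.55
tool_pos: [0.5704, 0.2777, 0.0826]
ee_rot: [0.583, 0.813, 0.0, -0.0]
force: [-0.3, 0.4, -0.9]
width: 0.0218
```

```bash
python3 -m inch '{"hand":[0,0,0,0,0],"delta_pos":[[0,0,0.2],[0,0,0.2],[0,0,0],[0,0,0],[0,0,0]],"yaw":[0,0,0,0,0]}'
python3 -m inch '{"hand":[0,0,0,0,0],"delta_pos":[[0,0,0.1],[0,0,0],[0,0,0],[0,0,0],[0,0,0]],"yaw":[0,0,0,0,0]}'
python3 -m inch '{"hand":[0,0,0,0,0],"delta_pos":[[0,0,0.1],[0,0,0],[0,0,0],[0,0,0],[0,0,0]],"yaw":[0,0,0,0,0]}'
```

```text
clock: 17.05
tool_pos: [0.5704, 0.2777, 0.0787]
ee_rot: [0.583, 0.813, 0.0, 0.0]
force: [-0.1, 0.2, -1.3]
width: 0.0218
clock: 17.55
tool_pos: [0.5704, 0.2777, 0.0777]
ee_rot: [0.583, 0.813, 0.0, 0.0]
force: [0.2, -0.1, -1.4]
width: 0.0218
clock: 18.05
tool_pos: [0.5704, 0.2777, 0.0767]
ee_rot: [0.583, 0.813, 0.0, 0.0]
force: [-1.1, 0.4, -1.5]
width: 0.0217
```

```bash
python3 -m inch '{"hand":[0,0,0,0,0],"delta_pos":[[0,0,0.1],[0,0,0],[0,0,0],[0,0,0],[0,0,0]],"yaw":[0,0,0,0,0]}'
python3 -m inch '{"hand":[0,0,0,0,0],"delta_pos":[[0,0,0.05],[0,0,0],[0,0,0],[0,0,0],[0,0,0]],"yaw":[0,0,0,0,0]}'
```

```text
clock: 18.55
tool_pos: [0.5704, 0.2777, 0.0761]
ee_rot: [0.583, 0.813, 0.0, 0.0]
force: [-2.3, -2.0, 6.2]
width: 0.0216
clock: 19.05
tool_pos: [0.5705, 0.2777, 0.0761]
ee_rot: [0.583, 0.813, 0.0, 0.0]
force: [-3.8, -1.6, 10.8]
width: 0.0217
```

Contact at TCP z 0.0761, as expected. I release, rise straight up and back off toward the start.

```bash
python3 -m inch '{"hand":[60,60,60,60,60],"delta_pos":[[0,0,0],[0,0,0],[0,0,0],[0,0,0],[0,0,0]],"yaw":[0,0,0,0,0]}'
python3 -m inch '{"hand":[60,60,60,60,60],"delta_pos":[[0,0,-2],[0,0,-4],[0,0,-4],[0,0,-4],[0,0,-4]],"yaw":[0,0,0,0,0]}'
for i in 1 2; do python3 -m inch '{"hand":[60,60,60,60,60],"delta_pos":[[4,-2,0],[4,-2,0],[4,-2,0],[4,-2,0],[0,0,0]],"yaw":[0,0,0,0,0]}'; done
python3 - <<'E'
from h import *
print(where(),bot.state()['force'])
c=cam('top'); save(c,'t8.png')
E
```

```text
clock: 19.55
tool_pos: [0.5704, 0.2777, 0.075]
ee_rot: [0.583, 0.813, -0.0, -0.0]
force: [-0.5, -0.4, -0.0]
width: 0.0544
clock: 20.05
tool_pos: [0.5701, 0.2776, 0.2568]
ee_rot: [0.583, 0.813, 0.0, -0.0]
force: [0.9, -0.2, 0.3]
width: 0.0572
clock: 20.55
tool_pos: [0.4399, 0.4065, 0.2553]
ee_rot: [0.581, 0.814, 0.0, -0.0]
force: [0.4, -0.0, -0.1]
width: 0.0574
clock: 21.05
tool_pos: [0.3131, 0.532, 0.255]
ee_rot: [0.581, 0.814, 0.0, -0.0]
force: [-0.2, -1.5, -1.2]
width: 0.0572
(array([-0.32  ,  0.4595]), np.float64(0.255), 'toolx deg', np.float64(108.94)) [-0.21832946 -1.46787483 -1.21746516]
```

View pics/t8.png

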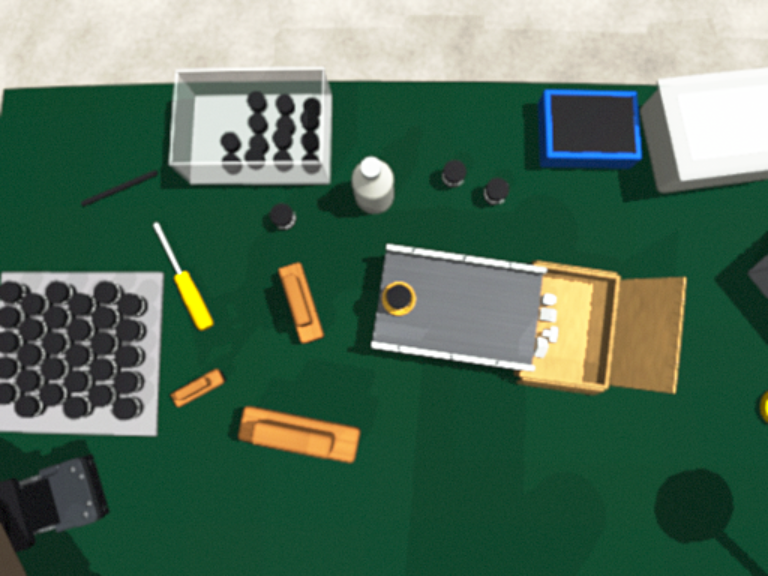

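The bed is empty and four scraps lie in the carton at px (549,299), (548,315), (549,335) and (541,348). The flap is open, the brush stands at (300,303), and everything else is where it was.

```bash
python3 -c 'from rig import bot; print(bot.sign_off())'
```

```text
the job is handed in; nothing more can be done
None
```

The job is done and handed in at about 21 s of the 64 s allowed; the sign-off gives no verdict.

- **Flap:** I pushed it back with the closed fingers to about 2.2 rad, and it was still open in the last picture.
- **Sweep:** I took the middle-sized brush and swept all four offcuts off the open end in one stroke. The gripper never touched them.
- **Brush:** I stood it back on its bristles within about 5 mm of where it started. It met the bench at the expected height, with about 11 N of force, and I then let go.

The last top view shows the bed empty, four pieces in the carton and the barrel in its nest. The other items are where they were, and the arm is clear of everything. No check failed or disagreed. The calibration only needed holding to about 1–2 mm, and the two views of the brush agreed to 1 mm.

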